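Find the notch of a forgotten dial padlock and take it off the locomotive box

TASK

I have forgotten the number of the dial padlock on the wooden locomotive box. Turn its dial slowly clockwise (it needs less than half a turn), past any light false clicks, until you feel it drop into the real notch, where the dial stops dead and the shackle springs out a little; then pull the shackle fully open and lift the lock off the hasp without forcing anything. Finish holding the open lock up, dial face upward, a good 10 cm above the box so that I can read the dial, and leave everything else on the table as it is.

Things in the scene. Friction and masses are not known exactly. Their poses are not given: they have to be found in the camera images.
- loco_box: Low wooden chest with brass corners, fixed to the table, 210 (x) x 270 (y) x 52 mm high; origin under its centre, front faces -x. Flat top; the lid is its rear half and stays shut; a brass handle stands 17 mm out of the front. The padlock lies on the front half, centre at own x -48, y -30 mm, between two steel cheeks 13 mm high along its sides (own y -58 to -18 mm, 2.7 mm play).
- staple_top (a point): Top of the hasp's staple, fixed to the box: a wire eye 25 mm wide (box x), 5 mm thick (box y), standing 28.5 mm above the box top at own x -27, y +6 mm. A flat strap 2 mm thick lies round its foot. One shackle leg passes through the eye.
- lock: Loose steel padlock, black dial, 0.22 to 0.35 kg, lying on its back on a 3 mm rubber pad. Origin at the centre of the body's underside; own z up through the dial, own y along the shackle, out of the body (at the start parallel to the box's axes). Body 62 (x) x 64 (y) x 24 mm. The shackle leg at own x +21 mm passes through the staple, which stands 1.5 mm in front of the body's +y face.
- lock_center (a point): Centre of the padlock's body, 12 mm above its underside, 67 mm above the table at the start. With the shackle fully open the end of the leg stands 10 mm off the body, clear of the eye, and the lock lifts straight up. While the shackle is pulled the body comes up against the staple, which holds it.
- lock_dial (a joint): Dial angle, rad, growing anticlockwise seen from above; no stops. Clockwise it meets the real notch after 0.55 to 2.4 rad (place unmarked). Up to two light false clicks (0.1 to 0.2 N m, shackle moves 1 to 2 mm) may come before it; else it turns with under 0.1 N m. In the real notch (0.15 to 0.3 rad of play) the shackle springs out and the dial stops dead.
- dial_grip (a point): Point on the dial's axis 10 mm above the body's top face, 89 mm above the table at the start: the height to grip. Round knurled knob, 34 mm across, from 3 to 16 mm above the body's top, on a flat dial disc 48 mm across and 3 mm high. The dial's axis lies at the lock's own x 0, y -2 mm.
- lock_shackle (a joint): Travel of the shackle out of the body, m: below 0.003 until the real notch is met, where it springs to about 0.0055; from there a pull of 2 to 4 N along the lock's own y slides it out to 0.015, fully open, and it stays where it is left.
- shackle_bow (a point): Middle of the cross bar at the shackle's end, on the bar's axis, 82 mm from the lock's origin along own y while locked, 15 mm above the box top. Round bar 8 mm thick, straight over 20 mm along own x. The U is 34 mm wide inside, 50 mm outside; about 39 mm free inside from bar to staple. Its legs run straight along own y, up to 12 mm short of the bar.
- goods_van: Bystander, loose: brown goods van, 19 x 71 x 36 mm, standing at the front left. Origin under its centre.
- tank_wagon: Bystander, loose: dark grey tank wagon, 18 x 77 x 29 mm, standing on the lid, at the back of the box top. Origin under its centre.
- sanding_block: Bystander, loose: brown cork sanding block, 35 x 64 x 22 mm, left of the box. Origin under its centre.
- notebook: Bystander, loose: yellow notebook, 148 x 108 x 11 mm, lying at the back left of the box. Origin under its centre.
- masking_tape: Bystander, loose: roll of masking tape, 104 mm across, 25 mm high, lying at the right of the box. Origin under its centre.
- paint_pot_0: Bystander, loose: red paint pot with white cap, 31 mm across, 42 mm high, at the right. Origin under its centre.
- paint_pot_2: Bystander, loose: yellow paint pot with white cap, 31 mm across, 42 mm high, at the right. Origin under its centre.

How it is judged:
By the outcome, as a careful person would: the job done as asked, in the order asked, and still so for the second after the job is handed in, while the arm keeps its last pose, push and grip.
It also fails if it takes over 58 s, if anything falls off the work surface, if the arm or the gripper's body presses on something with over 40 N, if the wrist force passes 120 N, or if a joint passes its speed limit or range.

ROBOT

A 6-joint arm with a two-finger parallel gripper is mounted at the origin on a cart in front of the work surface, level with it; the furniture and walls round the work are solid. World frame = base frame: x ahead of the robot, y to its left, z up, the work surface at z = 0. Lengths are in mm, angles in rad, forces in N, time in s.
With the tool pointing down it reaches from about 350 to 725 mm from the base axis. Payload 6 kg.
Tool frame: the origin (TCP) lies on the centre line of the jaws, within the pads' length; the fingertips stand 22 mm ahead of it and the grasp point (between the pads) lies 3 mm ahead of it; z points along the fingers, y is the line along which they close (so a half turn about z gives the same grasp; the last joint's range is limited). The gripper opens to 85 mm and grips with 20 to 120 N. Pads are 22 mm wide; open, the fingers measure 114 mm over their backs; the gripper's body (76 mm by 85 mm) begins 54 mm behind the grasp point. The pads swing forward as they close: fully open they stand 13 mm farther back than shut.
Start: joints at [-0.9, 0.04, 0.085, 0, -1.615, -0.334], TCP at [198.291, -566.266, 253.261] pointing down, gripper open.
Joint ranges: [-2.56, 2.56], [-1.29, 2.01], [-1.08, 1.49], [-3.29, 1.98], [-2.81, -0.18], [-2.99, 2.99]. Speed limits (rad/s): [2.57, 2.57, 3.01, 3.14, 3.14, 3.14].

INTERFACE

Orientations are given as [roll, pitch, yaw] about the fixed x, y, z axes, in that order (R = Rz(yaw) Ry(pitch) Rx(roll)).
In Python, from plant import ctrl, camera, job_done gives the robot as it stands.
- The arm moves only by the tool drive_tool, never from a script. Its argument "increments" is a list of rows, each an object of numbers: "dx", "dy", "dz": the shift along the tool's x, y, z in units of 60 mm (1.0 is 60 mm); "ax", "ay", "az": the turn, a rotation vector about the tool's x, y, z in units of 10 degrees (1.0 is 10 degrees). A call has exactly 5 rows; each row shifts and turns the commanded pose from where the row before left it, along the tool's axes as they then stand; what a row does not reach is not made up. A row lasts 1/8 s, in which the tool goes at most 62.5 mm and 10.7 degrees, less where a joint would pass 70% of its speed; a pose out of reach is approached as far as the arm can. A call is refused whole if a number of a shift passes 1 or a number of a turn 1, either way. A call with a gripper value outside its range is refused whole. "grip" is the opening, from 0 (shut) to 1 (fully open), set as the call begins (left out, the last holds). The fingers move at their own pace and stop on an object; the grip force is fixed at half the most. Time passes only in rows, so rows that do not move let the fingers close, or fill a call up. It gives the time, the measured TCP pose, the force, the opening and the grip force at its end, in the units of the state.
- ctrl.get_state(): the state, without advancing time (a new reading comes with each control period).
- camera(name): name is "scene" or "side" or "wrist"; returns a dict with "image" (400x640x3 uint8, red, green, blue), "fx", "fy", "cx", "cy" (pixels), "cam_to_world" (4x4, takes a point from camera to world coordinates). Camera axes: x right, y down, z forward; pixel columns grow to the right and rows downward; lengths in mm; the calibration is good to about 2 mm. The wrist camera is an equidistant fisheye: a pixel r from the principal point sees the ray r / f radians off the axis. A picture is of the moment at which its call begins. There is no depth.
- job_done(): hands the job in; it is judged then, once.
The state is a dict: "clock": time; "joints": joint angles; "dq": joint speeds; "tau": joint torques, N m; "tcp_pos": TCP position; "eef_rot": TCP orientation; "contact_force": force on the tool from outside, world axes, zero at the start; "ft_torque": the same for the moment, N m; "gripper_width": finger opening in mm; "finger_force": force on a finger pad.
Only numpy, scipy, OpenCV 4.12 (cv2) and the standard library are available. Lean on these libraries where they do the work, as an engineer would, in place of code of your own. Each camera call takes 0.05 s, during which the arm holds its last target. There are 200 camera calls.

## Working session

There is one attempt and no reset: what is moved stays moved. The work goes in short steps, Python scripts to look and compute and a tool call to move; the robot and the scene stay as the last step left them, time stands still between calls to the robot, and variables do not carry over. Pictures are saved under pics/ and viewed, at most 10 in all, crops included, and the job is handed in when it is done.

Besides the shell and the picture viewer there is one more tool, called after ">>>" as a command line: name --argument value ..., lists and objects as JSON in quotes. drive_tool: Moves the arm, as the interface text tells. Its arguments: {"type":"object","properties":{"increments":{"type":"array"},"grip":{"type":"number"}},"required":["increments"]}

```bash
mkdir -p pics; ls; cat > h.py <<'E'
import numpy as np, cv2
from plant import ctrl, camera, job_done
def shot(n,f):
    c=camera(n); cv2.imwrite(f'pics/{f}.png',c['image'][:,:,::-1]); np.savez(f'pics/{f}.npz',**{k:np.array(v) for k,v in c.items()}); return c
def ray(c,u,v,fish=False):
    x=(u-c['cx'])/c['fx'];y=(v-c['cy'])/c['fy']
    if fish:
        r=np.hypot(x,y); d=np.array([x/r*np.sin(r),y/r*np.sin(r),np.cos(r)]) if r>0 else np.array([0,0,1.])
    else: d=np.array([x,y,1.])
    M=np.array(c['cam_to_world']); return M[:3,3],M[:3,:3]@d
def onz(c,u,v,z,fish=False):
    o,d=ray(c,u,v,fish); return o+d*(z-o[2])/d[2]
E
python3 - <<'E'
from h import *
for n in ('scene','side'):
    c=shot(n,n+'0'); print(n,c['fx'],c['cx'],c['cy'],np.round(c['cam_to_world'],3).tolist())
s=ctrl.get_state(); print({k:np.round(v,3).tolist() for k,v in s.items()})
a=cv2.imread('pics/scene0.png');b=cv2.imread('pics/side0.png')
E
```

```text
pics
scene 413.4087938195389 325.6202247955262 197.3735388377982 [[0.569, -0.491, 0.659, -153.713], [-0.822, -0.337, 0.458, -472.035], [-0.003, -0.803, -0.596, 672.338], [0.0, 0.0, 0.0, 1.0]]
side 385.92452185827085 321.71333953875865 197.79730745056628 [[-0.92, -0.269, 0.287, 209.838], [-0.393, 0.605, -0.692, 656.129], [0.013, -0.749, -0.662, 744.567], [0.0, 0.0, 0.0, 1.0]]
{'clock': 0.1, 'joints': [-0.9, 0.041, 0.084, -0.0, -1.615, -0.334], 'dq': [-0.001, -0.002, 0.002, 0.001, 0.0, -0.0], 'tau': [-0.005, -36.935, 34.828, 6.952, -0.005, 0.0], 'tcp_pos': [198.256, -566.034, 252.341], 'eef_rot': [3.14, -0.0, -2.805], 'contact_force': [-0.616, -0.545, -0.761], 'ft_torque': [0.058, 0.036, -0.002], 'finger_force': 0.0, 'gripper_width': 85.644}
```

View pics/scene0.png

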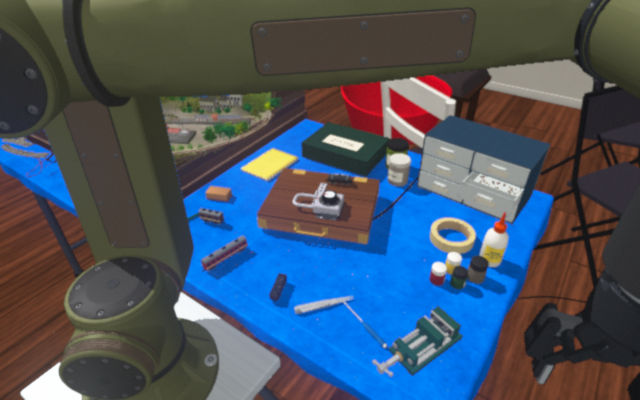

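View pics/side0.png

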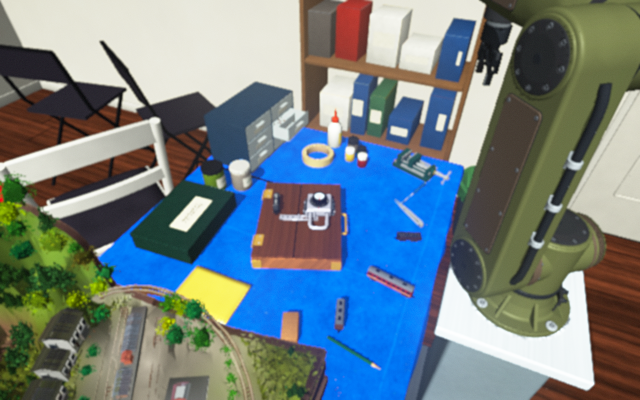

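Scene view: box at about (320,205), padlock body (328,205), dial (331,196), shackle bow (298,200). Side view: dial (319,198), bow (317,225), box corners about (262,185), (340,185), (342,266), (252,262).

```bash
python3 - <<'E'
from h import *
L=lambda f:{k:v for k,v in np.load(f'pics/{f}.npz').items()}
s,d=L('scene0'),L('side0')
for n,c,p in (('scene',s,[(289,170),(380,178),(376,236),(260,223)]),('side',d,[(262,185),(340,185),(341,263),(252,261)])):
    for q in p: print(n,q,onz(c,*q,52).round(1))
print(onz(s,330,196,96).round(1),onz(d,319,197,96).round(1))
a=cv2.imread('pics/scene0.png')[155:245,250:390];b=cv2.imread('pics/side0.png')[175:275,240:360]
a=cv2.resize(a,(560,360),interpolation=3)
b=cv2.resize(b,None,fx=2,fy=2)
o=np.zeros((360,800,3),np.uint8);o[:,:560]=a;o[:200,560:]=b;cv2.imwrite('pics/c1.png',o)
E
```

```text
scene (289, 170) [579.7 160.9  52. ]
scene (380, 178) [687.1 -65.6  52. ]
scene (376, 236) [ 477.2 -170.2   52. ]
scene (260, 223) [364.  74.  52.]
side (262, 185) [684.2 -50.   52. ]
side (340, 185) [ 484.  -139.2   52. ]
side (341, 263) [381.5 120.2  52. ]
side (252, 261) [569.5 196.5  52. ]
[494.2 -34.1  96. ] [498.1 -22.1  96. ]
```

View pics/c1.png

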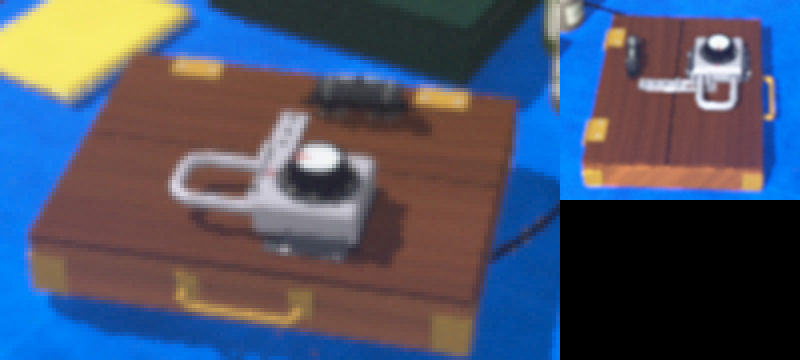

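```bash
cat >> h.py <<'E'
from scipy.spatial.transform import Rotation as Ro
def plan(p1,yaw,n):
    "rows (tool units) from measured pose to p1, tool down at yaw"
    s=ctrl.get_state(); p=np.array(s['tcp_pos']); R=Ro.from_euler('xyz',s['eef_rot'])
    R1=Ro.from_euler('xyz',[np.pi,0,yaw]); w=(R.inv()*R1).as_rotvec()
    for i in range(n):
        d=R.inv().apply((np.array(p1)-p)/(n-i))/60; a=np.degrees(w/n)/10
        print({k:round(float(v),2) for k,v in zip(('dx','dy','dz','ax','ay','az'),[*d,*a]) if abs(v)>.004})
        p=p+R.apply(np.round(d,2)*60); R=R*Ro.from_rotvec(np.radians(np.round(a,2)*10))
    print('end',p.round(1),R.as_euler('xyz').round(3))
def st():
    s=ctrl.get_state()
    for k in ('clock','tcp_pos','eef_rot','contact_force','ft_torque','gripper_width','finger_force','joints'): print(k,np.round(s[k],3).tolist())
E
python3 - <<'E'
from h import *
L=lambda f:{k:v for k,v in np.load(f'pics/{f}.npz').items()}
s,d=L('scene0'),L('side0')
for c,p in ((s,[(285,168),(379.3,179.5),(367.5,230.5),(258.7,215)]),(d,[(267,183),(340,183.5),(341,257),(251.5,257)])):
    q=np.array([onz(c,*q,52)[:2] for q in p]); print(q.round(1).tolist(),q.mean(0))
print(onz(s,330.5,194,95).round(1))
plan([490,-30,245],-1.23,10)
E
```

```text
[[581.5, 176.6], [679.7, -67.5], [482.6, -145.2], [384.4, 96.5]] [532.03703834  15.07914021]
[[675.8, -63.4], [486.4, -145.4], [387.8, 103.8], [576.6, 186.8]] [531.62952644  20.45214794]
[502.6 -29.9  95. ]
{'dx': -0.75, 'dy': 0.68, 'dz': 0.01, 'az': -0.9}
{'dx': -0.85, 'dy': 0.56, 'dz': 0.01, 'az': -0.9}
{'dx': -0.93, 'dy': 0.42, 'dz': 0.01, 'az': -0.9}
{'dx': -0.98, 'dy': 0.26, 'dz': 0.01, 'az': -0.9}
{'dx': -1.01, 'dy': 0.11, 'dz': 0.02, 'az': -0.9}
{'dx': -1.02, 'dy': -0.05, 'dz': 0.01, 'az': -0.9}
{'dx': -1.0, 'dy': -0.21, 'dz': 0.02, 'az': -0.9}
{'dx': -0.95, 'dy': -0.36, 'dz': 0.01, 'az': -0.9}
{'dx': -0.88, 'dy': -0.51, 'dz': 0.02, 'az': -0.9}
{'dx': -0.79, 'dy': -0.64, 'dz': 0.01, 'az': -0.9}
end [490.1 -29.9 245.1] [ 3.141e+00  2.000e-03 -1.234e+00]
```

>>> drive_tool --increments '[{"dx": -0.75, "dy": 0.68, "az": -0.9}, {"dx": -0.85, "dy": 0.56, "az": -0.9}, {"dx": -0.92, "dy": 0.42, "az": -0.9}, {"dx": -0.98, "dy": 0.26, "az": -0.9}, {"dx": -1.0, "dy": 0.11, "az": -0.9}]'

```text
schema error: expected keys dx, dy, dz, ax, ay, az
```

>>> drive_tool --increments '[{"dx": -1.0, "dy": -0.05, "az": -0.9}, {"dx": -1.0, "dy": -0.21, "az": -0.9}, {"dx": -0.95, "dy": -0.36, "az": -0.9}, {"dx": -0.88, "dy": -0.51, "az": -0.9}, {"dx": -0.79, "dy": -0.64, "az": -0.9}]'

```text
schema error: expected keys dx, dy, dz, ax, ay, az
```

```bash
python3 - <<'E'
from h import *
st(); c=shot('wrist','w0'); print(c['fx'],c['cx'],c['cy'],np.round(c['cam_to_world'],3).tolist())
cv2.imwrite('pics/w0b.png',cv2.resize(cv2.imread('pics/w0.png'),(800,500),interpolation=3))
E
```

```text
clock 0.1
tcp_pos [198.256, -566.034, 252.341]
eef_rot [3.14, -0.0, -2.805]
contact_force [-0.616, -0.545, -0.761]
ft_torque [0.058, 0.036, -0.002]
gripper_width 85.644
finger_force 0.0
joints [-0.9, 0.041, 0.084, -0.0, -1.615, -0.334]
309.70691628693146 320.82362793615687 198.22529705052276 [[-0.33, 0.905, 0.269, 129.755], [0.944, 0.316, 0.096, -590.454], [0.002, 0.286, -0.958, 371.084], [0.0, 0.0, 0.0, 1.0]]
```

View pics/w0b.png

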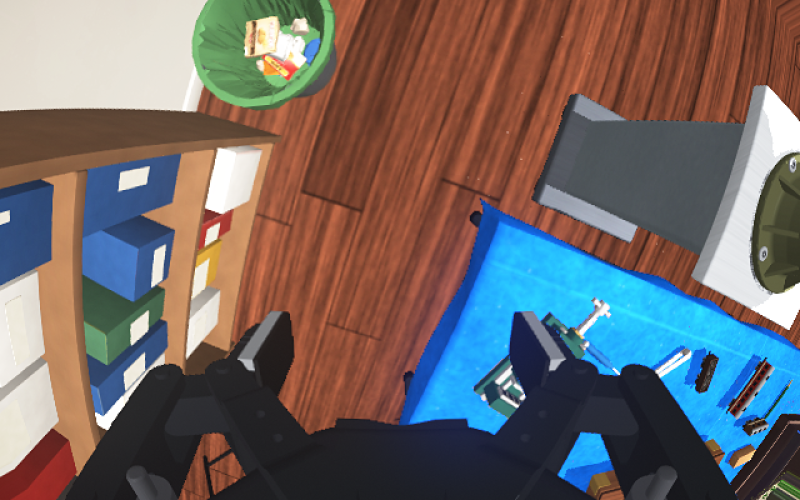

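The move was refused (all six keys are needed). The picture only shows the start view, with the fingers at (265,350) and (540,340).

>>> drive_tool --increments '[{"dx": -0.75, "dy": 0.68, "dz": 0, "ax": 0, "ay": 0, "az": -0.9}, {"dx": -0.85, "dy": 0.56, "dz": 0, "ax": 0, "ay": 0, "az": -0.9}, {"dx": -0.92, "dy": 0.42, "dz": 0, "ax": 0, "ay": 0, "az": -0.9}, {"dx": -0.98, "dy": 0.26, "dz": 0, "ax": 0, "ay": 0, "az": -0.9}, {"dx": -1.0, "dy": 0.11, "dz": 0, "ax": 0, "ay": 0, "az": -0.9}]'

```text
clock: 0.78
tcp_pos: [343.4, -297.4, 253.1]
eef_rot: [-3.141, 0.0, -2.014]
contact_force: [0.8, 0.5, 0.3]
gripper_width: 85.5
finger_force: 0.0
```

>>> drive_tool --increments '[{"dx": -1.0, "dy": -0.05, "dz": 0, "ax": 0, "ay": 0, "az": -0.9}, {"dx": -1.0, "dy": -0.21, "dz": 0, "ax": 0, "ay": 0, "az": -0.9}, {"dx": -0.95, "dy": -0.36, "dz": 0, "ax": 0, "ay": 0, "az": -0.9}, {"dx": -0.88, "dy": -0.51, "dz": 0, "ax": 0, "ay": 0, "az": -0.9}, {"dx": -0.79, "dy": -0.64, "dz": 0, "ax": 0, "ay": 0, "az": -0.9}]'

```text
clock: 1.4
tcp_pos: [489.3, -30.0, 253.4]
eef_rot: [-3.141, 0.0, -1.228]
contact_force: [1.0, -1.0, 0.1]
gripper_width: 85.4
finger_force: 0.0
```

```bash
python3 - <<'E'
from h import *
st(); c=shot('wrist','w1'); print(c['fx'],c['cx'],c['cy'],np.round(c['cam_to_world'],3).tolist())
cv2.imwrite('pics/w1b.png',cv2.resize(cv2.imread('pics/w1.png'),(800,500),interpolation=3))
E
```

```text
clock 1.4
tcp_pos [489.279, -29.994, 253.412]
eef_rot [-3.141, 0.0, -1.228]
contact_force [0.993, -0.979, 0.086]
ft_torque [-0.068, -0.112, -0.022]
gripper_width 85.418
finger_force 0.0
joints [0.351, -0.256, -0.188, -0.0, -1.638, -0.009]
309.70691628693146 320.82362793615687 198.22529705052276 [[-0.942, -0.321, -0.097, 514.157], [-0.336, 0.902, 0.271, -98.971], [0.001, 0.288, -0.958, 372.084], [0.0, 0.0, 0.0, 1.0]]
```

View pics/w1b.png

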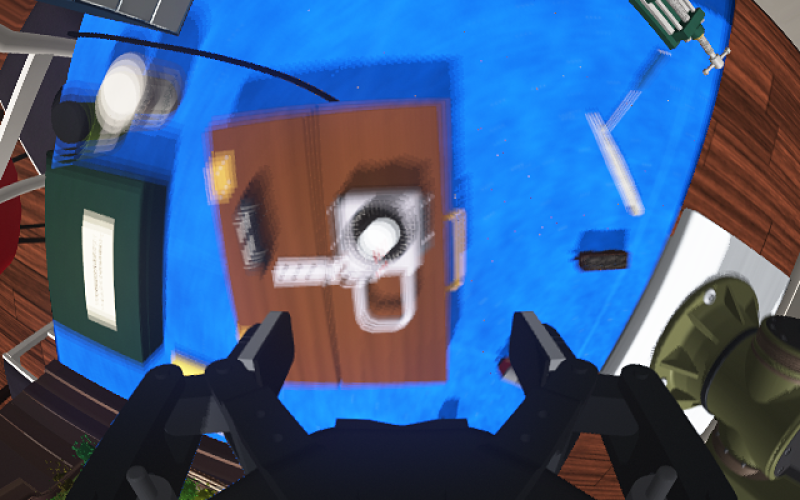

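The view is blurred by motion: dial at about (378,235), lock body x 335–425, shackle bow at (385,325). I'll descend, turn and settle, then measure again.

```bash
python3 - <<'E'
from h import *
plan([499,-29.5,180],-0.75,4)
E
```

```text
{'dx': 0.03, 'dy': -0.02, 'dz': 0.3, 'az': -0.67}
{'dx': 0.03, 'dy': -0.02, 'dz': 0.3, 'az': -0.67}
{'dx': 0.03, 'dy': -0.02, 'dz': 0.3, 'az': -0.67}
{'dx': 0.04, 'dy': -0.02, 'dz': 0.29, 'az': -0.67}
end [499.3 -29.4 180.3] [-3.141e+00  2.000e-03 -7.510e-01]
```

>>> drive_tool --increments '[{"dx": 0.04, "dy": -0.02, "dz": 0.4, "ax": 0, "ay": 0, "az": -0.9}, {"dx": 0.04, "dy": -0.02, "dz": 0.4, "ax": 0, "ay": 0, "az": -0.9}, {"dx": 0.05, "dy": -0.02, "dz": 0.4, "ax": 0, "ay": 0, "az": -0.9}, {"dx": 0, "dy": 0, "dz": 0, "ax": 0, "ay": 0, "az": 0}, {"dx": 0, "dy": 0, "dz": 0, "ax": 0, "ay": 0, "az": 0}]' --grip 0.55

```text
clock: 2.08
tcp_pos: [496.0, -37.3, 182.4]
eef_rot: [-3.141, -0.001, -0.766]
contact_force: [-0.3, 0.4, -0.0]
gripper_width: 46.8
finger_force: 0.0
```

```bash
python3 - <<'E'
from h import *
st(); c=shot('wrist','w2'); print(np.round(c['cam_to_world'],3).tolist())
cv2.imwrite('pics/w2b.png',cv2.resize(cv2.imread('pics/w2.png'),(800,500),interpolation=3))
E
```

```text
clock 2.075
tcp_pos [495.95, -37.286, 182.428]
eef_rot [-3.141, -0.001, -0.766]
contact_force [-0.272, 0.369, -0.01]
ft_torque [0.016, -0.016, -0.072]
gripper_width 46.849
finger_force 0.0
joints [0.331, -0.237, -0.301, 0.001, -1.505, 0.473]
[[-0.693, -0.69, -0.207, 548.871], [-0.721, 0.664, 0.199, -88.03], [0.0, 0.287, -0.958, 301.199], [0.0, 0.0, 0.0, 1.0]]
```

View pics/w2b.png

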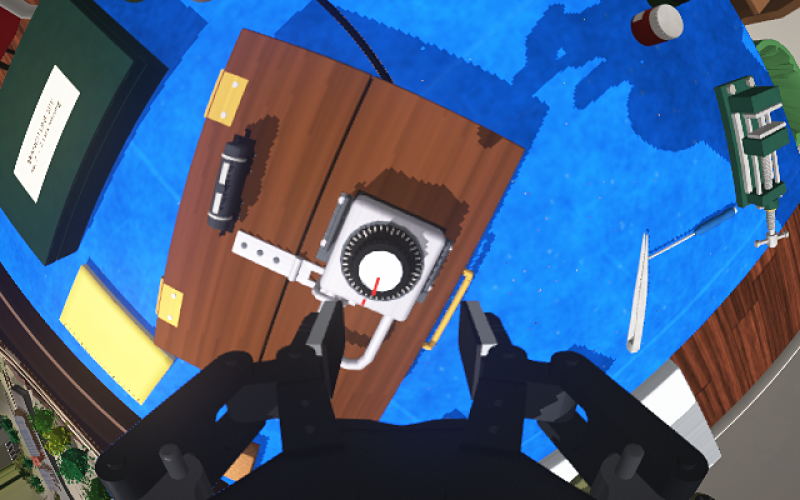

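Clear view now (800×500 scale): white knob top (379,270), dial ring centre about (382,262), body corners (355,195), (450,243), (400,318), lid seam from (370,78) to (262,362), staple near (315,282), shackle bow near (355,365), partly behind the left finger.

```bash
python3 - <<'E'
from h import *
st()
c={k:v for k,v in np.load('pics/w2.npz').items()}
im=c['image'].astype(int); 
W=((im.min(2)>225)*255).astype(np.uint8); m=np.zeros_like(W); cv2.circle(m,(303,216),24,255,-1); W&=m
D=((im.max(2)<95)*255).astype(np.uint8); m=np.zeros_like(W); cv2.circle(m,(306,208),36,255,-1); D&=m
for n,M,z in (('white',W,95),('dark',D,82)):
    k=max(cv2.findContours(M,0,2)[0],key=cv2.contourArea); e=cv2.minEnclosingCircle(k); el=cv2.fitEllipse(cv2.convexHull(k)); print(n,e,el,cv2.contourArea(k),onz(c,*el[0],z,True).round(1))
P=lambda u,v,z:onz(c,u/1.25,v/1.25,z,True)[:2]
a,b=P(370,78,52),P(262,362,52); d=b-a; print('seam',a,b,np.arctan2(-d[0],d[1]))
a,b=P(524,150,52),P(245,30,52); d=b-a; print('right edge',a,b,np.arctan2(d[1],d[0]))
for q in ((355,195),(450,243),(400,318)): print('body',P(*q,79))
print('handle',P(468,275,45),P(430,346,45))
E
```

```text
clock 2.125
tcp_pos [496.105, -37.202, 182.721]
eef_rot [-3.14, -0.001, -0.765]
contact_force [0.747, -0.676, 0.384]
ft_torque [-0.012, 0.013, -0.005]
gripper_width 47.106
finger_force 0.0
joints [0.332, -0.237, -0.301, 0.0, -1.505, 0.474]
white ((304.0, 217.0), 17.117341995239258) ((304.076416015625, 216.37734985351562), (31.94466781616211, 34.13656234741211), 100.12039947509766) 775.0 [502.8 -27.4  95. ]
dark ((305.9671630859375, 208.7373809814453), 32.25022506713867) ((306.10357666015625, 208.35238647460938), (61.19755554199219, 64.20329284667969), 78.55162811279297) 1690.5 [503.4 -29.1  82. ]
seam [589.21735382 -99.79817409] [503.40522775 110.1872421 ] 0.3879474317274744
right edge [ 487.2725379  -141.31228419] [677.10407299 -66.59537237] 0.374973429675275
body [542.49909879 -44.8549312 ]
body [482.60841374 -65.17604511]
body [467.42951857  -8.86181228]
handle [445.68515517 -55.25787524] [421.38800086   3.66449597]
```

>>> drive_tool --increments '[{"dx": -0.02, "dy": -0.19, "dz": 0.2, "ax": 0, "ay": 0, "az": 0}, {"dx": 0, "dy": 0, "dz": 0.4, "ax": 0, "ay": 0, "az": 0}, {"dx": 0, "dy": 0, "dz": 0.4, "ax": 0, "ay": 0, "az": 0}, {"dx": 0, "dy": 0, "dz": 0.1, "ax": 0, "ay": 0, "az": 0}, {"dx": 0, "dy": 0, "dz": 0, "ax": 0, "ay": 0, "az": 0}]'

```text
clock: 2.75
tcp_pos: [502.9, -27.9, 115.5]
eef_rot: [3.141, -0.0, -0.763]
contact_force: [-0.1, -0.0, 0.8]
gripper_width: 46.7
finger_force: 0.0
```

```bash
python3 - <<'E'
from h import *
c=shot('wrist','w3'); st()
cv2.imwrite('pics/w3b.png',cv2.resize(cv2.imread('pics/w3.png')[120:330,180:460],(800,600),interpolation=3))
E
```

```text
clock 2.8
tcp_pos [503.189, -27.902, 116.138]
eef_rot [-3.141, -0.001, -0.763]
contact_force [0.923, -0.46, -0.468]
ft_torque [0.032, -0.043, -0.051]
gripper_width 47.268
finger_force 0.0
joints [0.345, -0.195, -0.387, 0.0, -1.378, 0.463]
```

View pics/w3b.png

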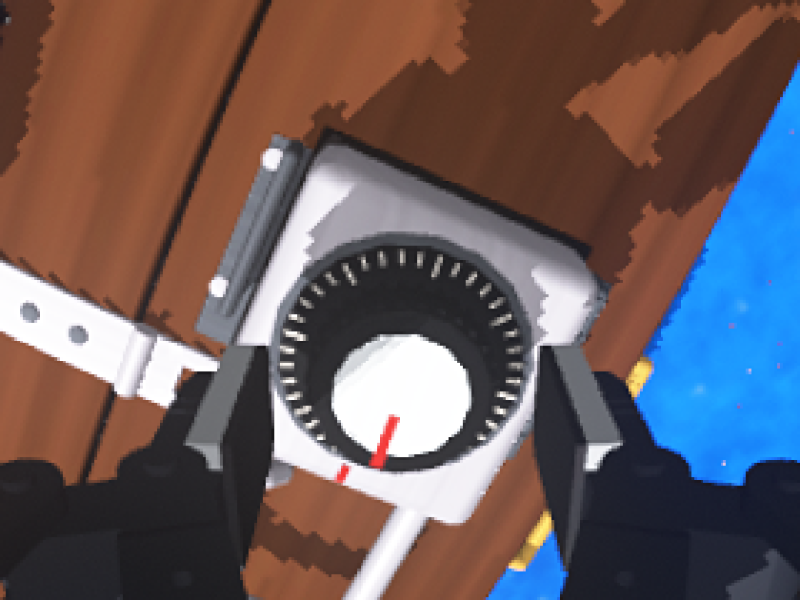

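Close view: knob centre (401,395) sits midway between the pads (270 and 537), red index visible, everything as expected. I'll go down gently.

>>> drive_tool --increments '[{"dx": 0, "dy": 0, "dz": 0.04, "ax": 0, "ay": 0, "az": 0}, {"dx": 0, "dy": 0, "dz": 0.04, "ax": 0, "ay": 0, "az": 0}, {"dx": 0, "dy": 0, "dz": 0.03, "ax": 0, "ay": 0, "az": 0}, {"dx": 0, "dy": 0, "dz": 0.02, "ax": 0, "ay": 0, "az": 0}, {"dx": 0, "dy": 0, "dz": 0, "ax": 0, "ay": 0, "az": 0}]'

```text
clock: 3.42
tcp_pos: [502.6, -28.1, 107.4]
eef_rot: [3.141, 0.0, -0.763]
contact_force: [-0.5, -0.2, -0.0]
gripper_width: 47.3
finger_force: 0.0
```

>>> drive_tool --increments '[{"dx": 0, "dy": 0, "dz": 0.02, "ax": 0, "ay": 0, "az": 0}, {"dx": 0, "dy": 0, "dz": 0, "ax": 0, "ay": 0, "az": 0}, {"dx": 0, "dy": 0, "dz": 0.01, "ax": 0, "ay": 0, "az": 0}, {"dx": 0, "dy": 0, "dz": 0, "ax": 0, "ay": 0, "az": 0}, {"dx": 0, "dy": 0, "dz": 0, "ax": 0, "ay": 0, "az": 0}]'

```text
clock: 4.05
tcp_pos: [502.7, -28.1, 105.7]
eef_rot: [-3.142, 0.0, -0.763]
contact_force: [-0.4, 0.6, 0.7]
gripper_width: 46.9
finger_force: 0.0
```

>>> drive_tool --increments '[{"dx": 0, "dy": 0, "dz": 0, "ax": 0, "ay": 0, "az": 0}, {"dx": 0, "dy": 0, "dz": 0, "ax": 0, "ay": 0, "az": 0}, {"dx": 0, "dy": 0, "dz": 0, "ax": 0, "ay": 0, "az": 0}, {"dx": 0, "dy": 0, "dz": 0, "ax": 0, "ay": 0, "az": 0}, {"dx": 0, "dy": 0, "dz": 0, "ax": 0, "ay": 0, "az": 0}]' --grip 0.1

```text
clock: 4.68
tcp_pos: [503.0, -28.0, 106.2]
eef_rot: [-3.141, -0.001, -0.763]
contact_force: [0.0, 1.7, 4.8]
gripper_width: 31.2
finger_force: 59.6
```

```bash
python3 - <<'E'
from h import *
c=shot('side','s1'); shot('scene','s2');st()
a=cv2.imread('pics/s1.png')[170:250,270:370]; b=cv2.imread('pics/s2.png')[160:240,270:370]
cv2.imwrite('pics/s1b.png',cv2.resize(np.hstack([a,b]),(800,320),interpolation=3))
E
```

```text
clock 4.775
tcp_pos [502.958, -28.028, 106.196]
eef_rot [-3.141, -0.001, -0.763]
contact_force [-0.603, 1.273, 5.91]
ft_torque [0.376, 0.178, 0.049]
gripper_width 31.174
finger_force 59.596
joints [0.345, -0.19, -0.402, 0.0, -1.359, 0.463]
```

View pics/s1b.png

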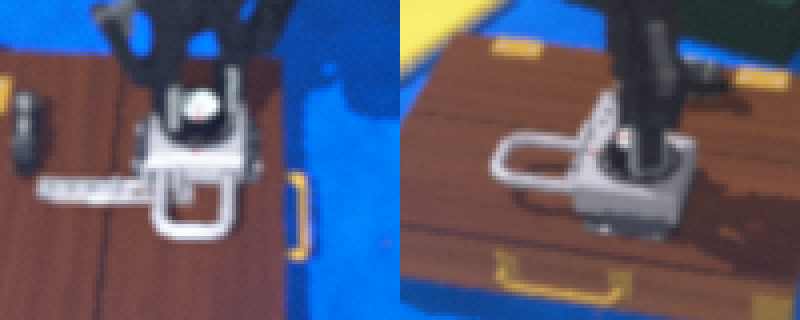

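Knob held (59.6 N, 31 mm), with a light 5 N push down on the disc; side view shows the bow at (190,232) of the crop, unobstructed. I'll ease up slightly, start turning, and track the bow by its brightness profile in the side camera.

```bash
cat >> h.py <<'E'
def bow(f):
    "row centroid of the bright cross bar in the side view, averaged"
    c=shot('side',f); g=c['image'].min(2).astype(float)[218:242,311:325]
    g=np.clip(g-110,0,None).sum(1); k=g.argmax(); i=np.arange(max(k-3,0),min(k+4,24)); 
    return round(218+(g[i]*i).sum()/g[i].sum(),2)
def mon(f):
    s=ctrl.get_state(); print('bow',bow(f)); 
    s=ctrl.get_state(); print(s['clock'],'yaw',round(s['eef_rot'][2],4),'p',np.round(s['tcp_pos'],1),'F',np.round(s['contact_force'],1),'T',np.round(s['ft_torque'],3),'w',round(s['gripper_width'],1))
E
python3 - <<'E'
from h import *
c=camera('side'); M=np.linalg.inv(c['cam_to_world']); b=.381
for d in (0,2,5.5,15):
    y=82+d; p=np.array([502.3-y*np.sin(b),-26.4+y*np.cos(b),67,1]); q=M@p; print(d,p,q[0]/q[2]*c['fx']+c['cx'],q[1]/q[2]*c['fy']+c['cy'])
mon('t0')
g=c['image'].min(2)[218:242,311:325]; print(g[:,::3].T.tolist())
E
```

```text
0 [471.80838623  49.72004657  67.           1.        ] 317.10284462508525 226.53768019126366
2 [471.06468833  51.57663307  67.           1.        ] 317.0769194664381 227.1255801871462
5.5 [469.76321701  54.82565945  67.           1.        ] 317.03135140720514 228.15891858249
15 [466.230652    63.64444533  67.           1.        ] 316.90637437692106 230.99299942996018
bow 227.16
4.875 yaw -0.7626 p [503.  -28.  106.2] F [-0.3  1.3  5.4] T [ 0.377  0.125 -0.013] w 31.3
[[148, 149, 143, 133, 124, 129, 163, 217, 245, 243, 199, 118, 69, 62, 66, 67, 68, 69, 68, 70, 69, 70, 71, 71], [164, 157, 134, 95, 66, 58, 59, 123, 219, 252, 247, 192, 103, 68, 66, 71, 70, 70, 70, 72, 70, 71, 73, 72], [171, 159, 134, 100, 72, 64, 69, 131, 225, 250, 246, 193, 105, 69, 68, 71, 73, 70, 72, 72, 71, 72, 72, 71], [65, 64, 68, 68, 68, 64, 67, 116, 206, 245, 243, 192, 104, 72, 69, 69, 70, 71, 72, 72, 71, 72, 73, 73], [63, 67, 65, 68, 70, 68, 79, 133, 209, 236, 223, 163, 91, 68, 68, 71, 71, 70, 70, 69, 69, 68, 71, 69]]
```

>>> drive_tool --increments '[{"dx": 0, "dy": 0, "dz": -0.01, "ax": 0, "ay": 0, "az": 0}, {"dx": 0, "dy": 0, "dz": 0, "ax": 0, "ay": 0, "az": 0.3}, {"dx": 0, "dy": 0, "dz": 0, "ax": 0, "ay": 0, "az": 0.3}, {"dx": 0, "dy": 0, "dz": 0, "ax": 0, "ay": 0, "az": 0.3}, {"dx": 0, "dy": 0, "dz": 0, "ax": 0, "ay": 0, "az": 0.3}]'

```text
clock: 5.5
tcp_pos: [502.7, -28.1, 106.2]
eef_rot: [-3.142, -0.0, -0.974]
contact_force: [-0.4, -0.5, 4.4]
gripper_width: 31.0
finger_force: 59.6
```

```bash
python3 -c "
from h import *
mon('t1')"
```

```text
bow 226.94
5.55 yaw -0.9758 p [502.7 -28.1 106.2] F [0.9 0.6 1.4] T [ 0.136 -0.345  0.034] w 30.9
```

>>> drive_tool --increments '[{"dx": 0, "dy": 0, "dz": 0, "ax": 0, "ay": 0, "az": 0.25}, {"dx": 0, "dy": 0, "dz": 0, "ax": 0, "ay": 0, "az": 0.25}, {"dx": 0, "dy": 0, "dz": 0, "ax": 0, "ay": 0, "az": 0.25}, {"dx": 0, "dy": 0, "dz": 0, "ax": 0, "ay": 0, "az": 0.25}, {"dx": 0, "dy": 0, "dz": 0, "ax": 0, "ay": 0, "az": 0.25}]'

```text
clock: 6.18
tcp_pos: [502.5, -28.2, 106.2]
eef_rot: [3.141, -0.0, -1.191]
contact_force: [-0.2, -0.4, 4.2]
gripper_width: 31.4
finger_force: 59.8
```

```bash
python3 -c "
from h import *
mon('t2')"
```

```text
bow 226.73
6.225 yaw -1.1928 p [502.5 -28.2 106.2] F [-0.7 -0.5  2.5] T [ 0.037  0.043 -0.059] w 31.2
```

>>> drive_tool --increments '[{"dx": 0, "dy": 0, "dz": 0, "ax": 0, "ay": 0, "az": 0.22}, {"dx": 0, "dy": 0, "dz": 0, "ax": 0, "ay": 0, "az": 0.22}, {"dx": 0, "dy": 0, "dz": 0, "ax": 0, "ay": 0, "az": 0.22}, {"dx": 0, "dy": 0, "dz": 0, "ax": 0, "ay": 0, "az": 0.22}, {"dx": 0, "dy": 0, "dz": 0, "ax": 0, "ay": 0, "az": 0.22}]'

```text
clock: 6.85
tcp_pos: [502.3, -28.3, 106.2]
eef_rot: [3.141, -0.0, -1.382]
contact_force: [-1.4, -0.2, 4.4]
gripper_width: 31.5
finger_force: 59.8
```

```bash
python3 -c "
from h import *
mon('t3')"
```

```text
bow 226.7
6.9 yaw -1.3839 p [502.3 -28.3 106.2] F [-1.5 -1.5  3.1] T [-0.209  0.229 -0.045] w 31.1
```

>>> drive_tool --increments '[{"dx": 0, "dy": 0, "dz": 0, "ax": 0, "ay": 0, "az": 0.22}, {"dx": 0, "dy": 0, "dz": 0, "ax": 0, "ay": 0, "az": 0.22}, {"dx": 0, "dy": 0, "dz": 0, "ax": 0, "ay": 0, "az": 0.22}, {"dx": 0, "dy": 0, "dz": 0, "ax": 0, "ay": 0, "az": 0.22}, {"dx": 0, "dy": 0, "dz": 0, "ax": 0, "ay": 0, "az": 0.22}]'

```text
clock: 7.52
tcp_pos: [502.2, -28.3, 106.2]
eef_rot: [3.14, -0.0, -1.574]
contact_force: [-2.2, 0.6, 5.7]
gripper_width: 31.0
finger_force: 60.0
```

```bash
python3 -c "
from h import *
mon('t4')"
```

```text
bow 226.89
7.575 yaw -1.5758 p [502.2 -28.3 106.2] F [-1.1 -1.   2.5] T [-0.404  0.148 -0.069] w 31.4
```

>>> drive_tool --increments '[{"dx": 0, "dy": 0, "dz": 0, "ax": 0, "ay": 0, "az": 0.22}, {"dx": 0, "dy": 0, "dz": 0, "ax": 0, "ay": 0, "az": 0.22}, {"dx": 0, "dy": 0, "dz": 0, "ax": 0, "ay": 0, "az": 0.22}, {"dx": 0, "dy": 0, "dz": 0, "ax": 0, "ay": 0, "az": 0.22}, {"dx": 0, "dy": 0, "dz": 0, "ax": 0, "ay": 0, "az": 0.22}]'

```text
clock: 8.2
tcp_pos: [502.1, -28.2, 106.2]
eef_rot: [3.14, -0.001, -1.766]
contact_force: [-2.9, 0.8, 4.9]
gripper_width: 31.1
finger_force: 59.9
```

```bash
python3 -c "
from h import *
mon('t5')"
```

```text
bow 226.99
8.25 yaw -1.7672 p [502.2 -28.2 106.2] F [-3.5  0.4  4.9] T [0.197 0.968 0.115] w 31.1
```

>>> drive_tool --increments '[{"dx": 0, "dy": 0, "dz": 0, "ax": 0, "ay": 0, "az": 0.15}, {"dx": 0, "dy": 0, "dz": 0, "ax": 0, "ay": 0, "az": 0.15}, {"dx": 0, "dy": 0, "dz": 0, "ax": 0, "ay": 0, "az": 0.15}, {"dx": 0, "dy": 0, "dz": 0, "ax": 0, "ay": 0, "az": 0.15}, {"dx": 0, "dy": 0, "dz": 0, "ax": 0, "ay": 0, "az": 0.15}]'

```text
clock: 8.88
tcp_pos: [502.0, -28.2, 106.2]
eef_rot: [3.14, -0.001, -1.897]
contact_force: [-3.9, 0.9, 4.6]
gripper_width: 31.1
finger_force: 60.0
```

```bash
python3 -c "
from h import *
mon('t6')"
```

```text
bow 226.74
8.925 yaw -1.8977 p [502.  -28.1 106.2] F [-3.5  1.4  6.3] T [ 0.27   1.236 -0.023] w 31.2
```

>>> drive_tool --increments '[{"dx": 0, "dy": 0, "dz": 0, "ax": 0, "ay": 0, "az": 0.22}, {"dx": 0, "dy": 0, "dz": 0, "ax": 0, "ay": 0, "az": 0.22}, {"dx": 0, "dy": 0, "dz": 0, "ax": 0, "ay": 0, "az": 0.22}, {"dx": 0, "dy": 0, "dz": 0, "ax": 0, "ay": 0, "az": 0.22}, {"dx": 0, "dy": 0, "dz": 0, "ax": 0, "ay": 0, "az": 0.22}]'

```text
clock: 9.55
tcp_pos: [502.0, -28.1, 106.2]
eef_rot: [3.14, -0.001, -2.089]
contact_force: [-4.1, 1.2, 5.2]
gripper_width: 31.4
finger_force: 59.9
```

```bash
python3 -c "
from h import *
mon('t7')"
```

```text
bow 226.37
9.6 yaw -2.0907 p [501.9 -28.1 106.2] F [-3.9  1.9  7. ] T [ 0.491  1.536 -0.031] w 31.2
```

>>> drive_tool --increments '[{"dx": 0, "dy": 0, "dz": 0, "ax": 0, "ay": 0, "az": 0.22}, {"dx": 0, "dy": 0, "dz": 0, "ax": 0, "ay": 0, "az": 0.22}, {"dx": 0, "dy": 0, "dz": 0, "ax": 0, "ay": 0, "az": 0.22}, {"dx": 0, "dy": 0, "dz": 0, "ax": 0, "ay": 0, "az": 0.22}, {"dx": 0, "dy": 0, "dz": 0, "ax": 0, "ay": 0, "az": 0.22}]'

```text
clock: 10.22
tcp_pos: [501.8, -28.0, 106.2]
eef_rot: [3.14, -0.001, -2.281]
contact_force: [-4.5, 1.2, 5.9]
gripper_width: 31.1
finger_force: 60.0
```

```bash
python3 -c "
from h import *
mon('t8')"
```

```text
bow 227.11
10.275 yaw -2.2827 p [501.9 -28.1 106.2] F [-3.7  1.3  5.1] T [ 0.172  1.317 -0.05 ] w 31.5
```

>>> drive_tool --increments '[{"dx": 0, "dy": 0, "dz": 0, "ax": 0, "ay": 0, "az": 0.12}, {"dx": 0, "dy": 0, "dz": 0, "ax": 0, "ay": 0, "az": 0.12}, {"dx": 0, "dy": 0, "dz": 0, "ax": 0, "ay": 0, "az": 0.12}, {"dx": 0, "dy": 0, "dz": 0, "ax": 0, "ay": 0, "az": 0.12}, {"dx": 0, "dy": 0, "dz": 0, "ax": 0, "ay": 0, "az": 0.12}]'

```text
clock: 10.9
tcp_pos: [501.9, -28.1, 106.2]
eef_rot: [3.14, -0.002, -2.385]
contact_force: [-4.7, 2.0, 6.2]
gripper_width: 31.2
finger_force: 60.0
```

```bash
python3 -c "
from h import *
mon('t9')
import cv2
cv2.imwrite('pics/t9b.png',cv2.resize(np.hstack([cv2.imread(f'pics/{k}.png')[190:240,290:350] for k in ('t0','t7','t9')]),None,fx=4.4,fy=8,interpolation=3))"
```

```text
bow 227.92
10.95 yaw -2.386 p [501.9 -28.1 106.2] F [-4.7  0.9  5.9] T [ 0.459  1.603 -0.059] w 31.4
```

The bow has moved out about 1.55 px (≈5 mm): the real notch seems met. I'll keep turning gently to feel the dead stop.

>>> drive_tool --increments '[{"dx": 0, "dy": 0, "dz": 0, "ax": 0, "ay": 0, "az": 0.1}, {"dx": 0, "dy": 0, "dz": 0, "ax": 0, "ay": 0, "az": 0.1}, {"dx": 0, "dy": 0, "dz": 0, "ax": 0, "ay": 0, "az": 0.1}, {"dx": 0, "dy": 0, "dz": 0, "ax": 0, "ay": 0, "az": 0.1}, {"dx": 0, "dy": 0, "dz": 0, "ax": 0, "ay": 0, "az": 0}]'

```text
clock: 11.58
tcp_pos: [501.8, -28.1, 106.2]
eef_rot: [3.14, -0.002, -2.454]
contact_force: [-4.9, 2.1, 6.5]
gripper_width: 31.3
finger_force: 60.1
```

```bash
python3 -c "
from h import *
mon('t10')"
```

```text
bow 227.92
11.625 yaw -2.4543 p [501.8 -28.1 106.2] F [-5.3  1.7  6.7] T [ 0.491  1.739 -0.02 ] w 31.3
```

>>> drive_tool --increments '[{"dx": 0, "dy": 0, "dz": 0, "ax": 0, "ay": 0, "az": 0.1}, {"dx": 0, "dy": 0, "dz": 0, "ax": 0, "ay": 0, "az": 0.1}, {"dx": 0, "dy": 0, "dz": 0, "ax": 0, "ay": 0, "az": 0.1}, {"dx": 0, "dy": 0, "dz": 0, "ax": 0, "ay": 0, "az": 0.1}, {"dx": 0, "dy": 0, "dz": 0, "ax": 0, "ay": 0, "az": 0}]'

```text
clock: 12.25
tcp_pos: [501.9, -27.9, 106.2]
eef_rot: [3.14, -0.002, -2.524]
contact_force: [-5.7, 2.5, 6.7]
gripper_width: 31.3
finger_force: 60.0
```

```bash
python3 -c "
from h import *
mon('t11')"
```

```text
bow 227.91
12.3 yaw -2.5239 p [501.9 -28.  106.2] F [-4.3  2.3  5.3] T [0.615 1.626 0.131] w 31.0
```

>>> drive_tool --increments '[{"dx": 0, "dy": 0, "dz": 0, "ax": 0, "ay": 0, "az": 0.1}, {"dx": 0, "dy": 0, "dz": 0, "ax": 0, "ay": 0, "az": 0.1}, {"dx": 0, "dy": 0, "dz": 0, "ax": 0, "ay": 0, "az": 0.1}, {"dx": 0, "dy": 0, "dz": 0, "ax": 0, "ay": 0, "az": 0}, {"dx": 0, "dy": 0, "dz": 0, "ax": 0, "ay": 0, "az": 0}]'

```text
clock: 12.92
tcp_pos: [501.9, -27.9, 106.2]
eef_rot: [3.14, -0.002, -2.576]
contact_force: [-5.3, 2.4, 5.8]
gripper_width: 31.3
finger_force: 60.0
```

```bash
python3 -c "
from h import *
mon('t12')"
```

```text
bow 227.89
12.975 yaw -2.5756 p [501.9 -27.9 106.2] F [-3.4  2.2  5. ] T [0.659 1.547 0.38 ] w 31.1
```

Turning torque has risen to 0.38 N m with the bow out: the dial is at its dead stop. I'll release, rise and go above the bow.

>>> drive_tool --increments '[{"dx": 0, "dy": 0, "dz": 0, "ax": 0, "ay": 0, "az": 0}, {"dx": 0, "dy": 0, "dz": 0, "ax": 0, "ay": 0, "az": 0}, {"dx": 0, "dy": 0, "dz": -0.1, "ax": 0, "ay": 0, "az": 0}, {"dx": 0, "dy": 0, "dz": -0.4, "ax": 0, "ay": 0, "az": 0}, {"dx": 0, "dy": 0, "dz": -0.5, "ax": 0, "ay": 0, "az": 0}]' --grip 0.55

```text
clock: 13.6
tcp_pos: [502.4, -28.2, 166.7]
eef_rot: [3.141, -0.001, -2.578]
contact_force: [0.7, -0.7, -0.3]
gripper_width: 47.0
finger_force: 0.0
```

```bash
python3 -c "
from h import *
mon('t13')
plan([468.6,55.1,150],-2.76,3)"
```

```text
bow 227.89
13.65 yaw -2.5776 p [504.2 -28.5 172.1] F [ 0.3 -1.2  4.7] T [-0.078 -0.107  0.012] w 47.0
{'dx': -0.08, 'dy': 0.5, 'dz': 0.12, 'ax': -0.01, 'ay': 0.01, 'az': 0.35}
{'dx': -0.05, 'dy': 0.5, 'dz': 0.12, 'ax': -0.01, 'ay': 0.01, 'az': 0.35}
{'dx': -0.02, 'dy': 0.51, 'dz': 0.13, 'ax': -0.01, 'ay': 0.01, 'az': 0.35}
end [468.5  55.4 149.8] [ 3.139 -0.    -2.761]
```

>>> drive_tool --increments '[{"dx": -0.07, "dy": 0.5, "dz": 0.09, "ax": 0, "ay": 0, "az": 0.35}, {"dx": -0.05, "dy": 0.5, "dz": 0.09, "ax": 0, "ay": 0, "az": 0.35}, {"dx": -0.02, "dy": 0.5, "dz": 0.09, "ax": 0, "ay": 0, "az": 0.35}, {"dx": 0, "dy": 0, "dz": 0, "ax": 0, "ay": 0, "az": 0}, {"dx": 0, "dy": 0, "dz": 0, "ax": 0, "ay": 0, "az": 0}]' --grip 0.38

```text
clock: 14.28
tcp_pos: [466.9, 54.7, 150.5]
eef_rot: [-3.141, 0.001, -2.76]
contact_force: [-0.0, 0.0, -0.2]
gripper_width: 32.6
finger_force: 0.0
```

```bash
python3 - <<'E'
from h import *
c=shot('wrist','w4'); mon('t14')
cv2.imwrite('pics/w4b.png',cv2.resize(cv2.imread('pics/w4.png')[100:350,160:480],(768,600),interpolation=3))
E
```

```text
bow 227.9
14.375 yaw -2.7615 p [466.9  54.4 150.4] F [ 0.3 -0.4  0.1] T [ 0.023 -0.028 -0.027] w 32.4
```

View pics/w4b.png

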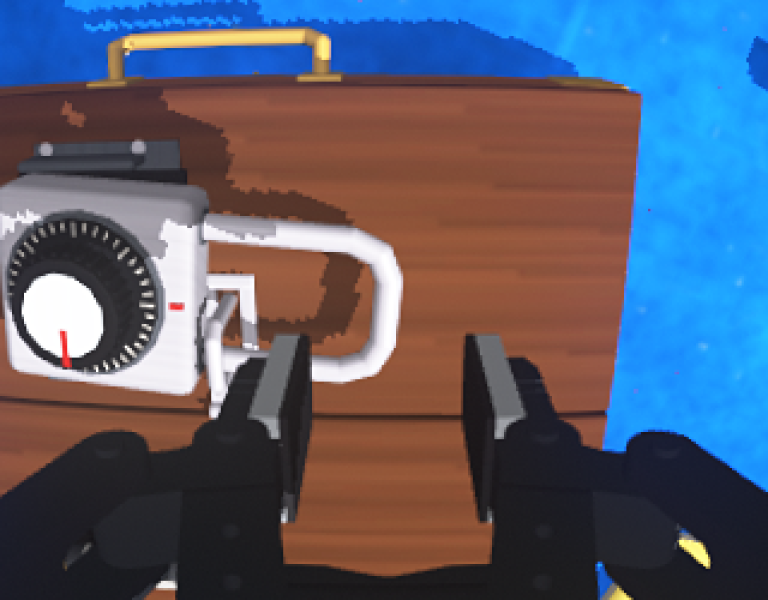

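The shackle is clear: bar axis at about (386,305) in the crop, legs at rows 233 and 368, fingers hovering on either side of the bar's line.

```bash
python3 - <<'E'
from h import *
c={k:v for k,v in np.load('pics/w4.npz').items()}
P=lambda u,v,z:onz(c,160+u/2.4,100+v/2.4,z,True)
for q in ((386,305,67),(388,270,67),(384,335,67),(300,236,67),(330,368,67),(172,95,79),(62,315,95)): print(q,P(*q).round(1))
plan([*P(386,305,67)[:2],100],-2.7606,4)
E
```

```text
(386, 305, 67) [475.1  57.8  67. ]
(388, 270, 67) [464.8  54.3  67. ]
(384, 335, 67) [484.3  60.9  67. ]
(300, 236, 67) [464.6  27.2  67. ]
(330, 368, 67) [500.7  49.8  67. ]
(172, 95, 79) [437.2 -17.9  79. ]
(62, 315, 95) [501.3 -26.5  95. ]
{'dx': -0.04, 'dz': 0.21}
{'dx': -0.04, 'dz': 0.21}
{'dx': -0.03, 'dz': 0.21}
{'dx': -0.04, 'dz': 0.21}
end [475.3  57.7 100. ] [-3.142  0.    -2.761]
```

>>> drive_tool --increments '[{"dx": -0.15, "dy": 0, "dz": 0.1, "ax": 0, "ay": 0, "az": 0}, {"dx": 0, "dy": 0, "dz": 0.4, "ax": 0, "ay": 0, "az": 0}, {"dx": 0, "dy": 0, "dz": 0.3, "ax": 0, "ay": 0, "az": 0}, {"dx": 0, "dy": 0, "dz": 0.1, "ax": 0, "ay": 0, "az": 0}, {"dx": 0, "dy": 0, "dz": 0, "ax": 0, "ay": 0, "az": 0}]'

```text
clock: 15.0
tcp_pos: [475.1, 58.1, 96.0]
eef_rot: [-3.141, -0.001, -2.761]
contact_force: [-1.0, 0.5, 0.1]
gripper_width: 32.2
finger_force: 0.0
```

>>> drive_tool --increments '[{"dx": 0, "dy": 0, "dz": 0.1, "ax": 0, "ay": 0, "az": 0}, {"dx": 0, "dy": 0, "dz": 0.07, "ax": 0, "ay": 0, "az": 0}, {"dx": 0, "dy": 0, "dz": 0, "ax": 0, "ay": 0, "az": 0}, {"dx": 0, "dy": 0, "dz": 0, "ax": 0, "ay": 0, "az": 0}, {"dx": 0, "dy": 0, "dz": 0, "ax": 0, "ay": 0, "az": 0}]'

```text
clock: 15.62
tcp_pos: [475.1, 58.3, 86.1]
eef_rot: [3.142, 0.0, -2.761]
contact_force: [-0.6, 0.7, -0.3]
gripper_width: 32.5
finger_force: 0.0
```

```bash
python3 - <<'E'
from h import *
c=shot('wrist','w5'); mon('t15')
cv2.imwrite('pics/w5b.png',cv2.resize(cv2.imread('pics/w5.png')[100:350,160:480],(768,600),interpolation=3))
E
```

```text
bow 218.63
15.725 yaw -2.7611 p [475.1  58.3  86.1] F [-0.4  0.1  0.1] T [-0.023 -0.024  0.006] w 32.4
```

View pics/w5b.png

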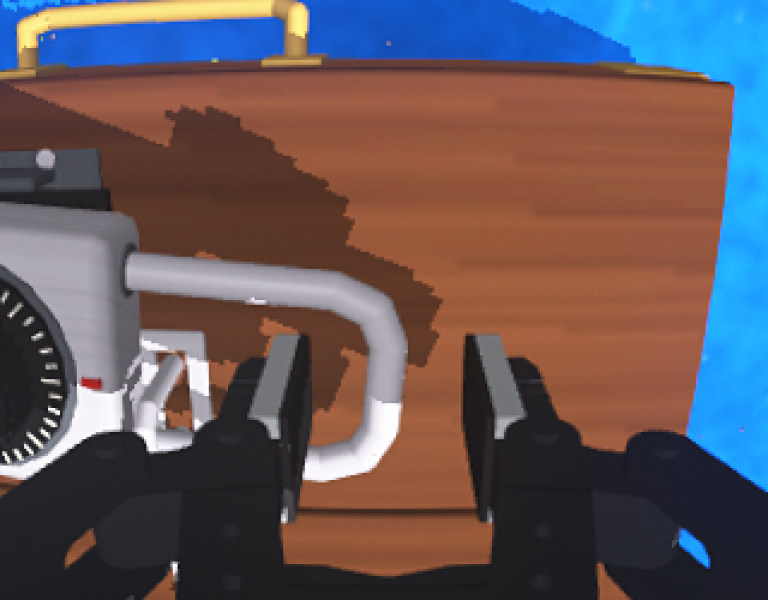

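The bar (387,390) lies midway between the pads (308 and 465), inner finger inside the U clear of the staple. Closing.

>>> drive_tool --increments '[{"dx": 0, "dy": 0, "dz": 0, "ax": 0, "ay": 0, "az": 0}, {"dx": 0, "dy": 0, "dz": 0, "ax": 0, "ay": 0, "az": 0}, {"dx": 0, "dy": 0, "dz": 0, "ax": 0, "ay": 0, "az": 0}, {"dx": 0, "dy": 0, "dz": 0, "ax": 0, "ay": 0, "az": 0}, {"dx": 0, "dy": 0, "dz": 0, "ax": 0, "ay": 0, "az": 0}]' --grip 0

```text
clock: 16.35
tcp_pos: [474.0, 57.5, 85.5]
eef_rot: [-3.141, -0.003, -2.762]
contact_force: [-5.8, -2.2, 2.1]
gripper_width: 5.4
finger_force: 57.6
```

```bash
python3 -c "
from h import *
st()"
```

```text
clock 16.35
tcp_pos [473.995, 57.47, 85.482]
eef_rot [-3.141, -0.003, -2.762]
contact_force [-5.815, -2.183, 2.133]
ft_torque [-0.831, 1.483, -0.321]
gripper_width 5.437
finger_force 57.609
joints [0.545, -0.251, -0.491, -0.0, -1.334, -1.736]
```

>>> drive_tool --increments '[{"dx": 0, "dy": 0.03, "dz": 0, "ax": 0, "ay": 0, "az": 0}, {"dx": 0, "dy": 0.03, "dz": 0, "ax": 0, "ay": 0, "az": 0}, {"dx": 0, "dy": 0.03, "dz": 0, "ax": 0, "ay": 0, "az": 0}, {"dx": 0, "dy": 0.03, "dz": 0, "ax": 0, "ay": 0, "az": 0}, {"dx": 0, "dy": 0.02, "dz": 0, "ax": 0, "ay": 0, "az": 0}]'

```text
clock: 16.98
tcp_pos: [471.3, 66.0, 85.5]
eef_rot: [3.141, -0.001, -2.761]
contact_force: [-4.6, -3.5, 0.0]
gripper_width: 5.3
finger_force: 57.8
```

```bash
python3 -c "
from h import *
st()"
```

```text
clock 16.975
tcp_pos [471.346, 65.993, 85.544]
eef_rot [3.141, -0.001, -2.761]
contact_force [-4.564, -3.487, 0.025]
ft_torque [-0.953, 1.37, -0.374]
gripper_width 5.28
finger_force 57.832
joints [0.564, -0.257, -0.496, -0.001, -1.334, -1.755]
```

>>> drive_tool --increments '[{"dx": 0, "dy": 0.015, "dz": 0, "ax": 0, "ay": 0, "az": 0}, {"dx": 0, "dy": 0.015, "dz": 0, "ax": 0, "ay": 0, "az": 0}, {"dx": 0, "dy": 0, "dz": 0, "ax": 0, "ay": 0, "az": 0}, {"dx": 0, "dy": 0, "dz": 0, "ax": 0, "ay": 0, "az": 0}, {"dx": 0, "dy": 0, "dz": 0, "ax": 0, "ay": 0, "az": 0}]'

```text
clock: 17.6
tcp_pos: [471.2, 67.4, 85.8]
eef_rot: [-3.141, -0.0, -2.761]
contact_force: [-2.4, -4.4, -0.3]
gripper_width: 5.2
finger_force: 58.1
```

>>> drive_tool --increments '[{"dx": 0, "dy": 0.01, "dz": 0, "ax": 0, "ay": 0, "az": 0}, {"dx": 0, "dy": 0.01, "dz": 0, "ax": 0, "ay": 0, "az": 0}, {"dx": 0, "dy": 0, "dz": 0, "ax": 0, "ay": 0, "az": 0}, {"dx": 0, "dy": 0, "dz": 0, "ax": 0, "ay": 0, "az": 0}, {"dx": 0, "dy": 0, "dz": 0, "ax": 0, "ay": 0, "az": 0}]'

```text
clock: 18.23
tcp_pos: [470.8, 68.5, 85.9]
eef_rot: [-3.141, -0.0, -2.761]
contact_force: [-1.9, -4.8, -0.7]
gripper_width: 5.2
finger_force: 58.1
```

>>> drive_tool --increments '[{"dx": 0, "dy": 0.01, "dz": 0, "ax": 0, "ay": 0, "az": 0}, {"dx": 0, "dy": 0.01, "dz": 0, "ax": 0, "ay": 0, "az": 0}, {"dx": 0, "dy": 0, "dz": 0, "ax": 0, "ay": 0, "az": 0}, {"dx": 0, "dy": 0, "dz": 0, "ax": 0, "ay": 0, "az": 0}, {"dx": 0, "dy": 0, "dz": 0, "ax": 0, "ay": 0, "az": 0}]'

```text
clock: 18.85
tcp_pos: [470.4, 69.5, 85.9]
eef_rot: [-3.141, -0.0, -2.761]
contact_force: [-1.5, -4.5, 0.7]
gripper_width: 5.1
finger_force: 58.0
```

>>> drive_tool --increments '[{"dx": 0, "dy": 0.01, "dz": 0, "ax": 0, "ay": 0, "az": 0}, {"dx": 0, "dy": 0.005, "dz": 0, "ax": 0, "ay": 0, "az": 0}, {"dx": 0, "dy": 0, "dz": 0, "ax": 0, "ay": 0, "az": 0}, {"dx": 0, "dy": 0, "dz": 0, "ax": 0, "ay": 0, "az": 0}, {"dx": 0, "dy": 0, "dz": 0, "ax": 0, "ay": 0, "az": 0}]'

```text
clock: 19.48
tcp_pos: [470.3, 69.6, 86.0]
eef_rot: [-3.139, -0.0, -2.762]
contact_force: [0.1, -8.5, -0.4]
gripper_width: 5.2
finger_force: 57.9
```

>>> drive_tool --increments '[{"dx": 0, "dy": 0.005, "dz": 0, "ax": 0, "ay": 0, "az": 0}, {"dx": 0, "dy": 0, "dz": 0, "ax": 0, "ay": 0, "az": 0}, {"dx": 0, "dy": 0, "dz": 0, "ax": 0, "ay": 0, "az": 0}, {"dx": 0, "dy": 0, "dz": 0, "ax": 0, "ay": 0, "az": 0}, {"dx": 0, "dy": 0, "dz": 0, "ax": 0, "ay": 0, "az": 0}]'

```text
clock: 20.1
tcp_pos: [470.3, 69.7, 86.1]
eef_rot: [-3.139, -0.0, -2.762]
contact_force: [0.7, -9.2, -0.2]
gripper_width: 4.8
finger_force: 57.8
```

>>> drive_tool --increments '[{"dx": 0, "dy": -0.008, "dz": 0, "ax": 0, "ay": 0, "az": 0}, {"dx": 0, "dy": 0, "dz": 0, "ax": 0, "ay": 0, "az": 0}, {"dx": 0, "dy": 0, "dz": 0, "ax": 0, "ay": 0, "az": 0}, {"dx": 0, "dy": 0, "dz": 0, "ax": 0, "ay": 0, "az": 0}, {"dx": 0, "dy": 0, "dz": 0, "ax": 0, "ay": 0, "az": 0}]' --grip 0.38

```text
clock: 20.72
tcp_pos: [470.1, 70.8, 86.0]
eef_rot: [3.141, 0.0, -2.761]
contact_force: [-0.6, -0.6, 0.8]
gripper_width: 32.5
finger_force: 0.0
```

>>> drive_tool --increments '[{"dx": 0, "dy": 0, "dz": -0.2, "ax": 0, "ay": 0, "az": 0}, {"dx": 0, "dy": 0, "dz": -0.5, "ax": 0, "ay": 0, "az": 0}, {"dx": 0, "dy": 0, "dz": -0.6, "ax": 0, "ay": 0, "az": 0}, {"dx": 0, "dy": 0, "dz": 0, "ax": 0, "ay": 0, "az": 0}, {"dx": 0, "dy": 0, "dz": 0, "ax": 0, "ay": 0, "az": 0}]'

```text
clock: 21.35
tcp_pos: [469.9, 70.7, 164.0]
eef_rot: [3.141, 0.0, -2.761]
contact_force: [0.0, 0.4, -0.7]
gripper_width: 32.3
finger_force: 0.0
```

```bash
python3 - <<'E'
from h import *
shot('wrist','w6'); mon('t16'); plan([501.7,-25,170],-1.19,10)
E
```

```text
bow 231.75
21.45 yaw -2.7612 p [469.6  70.5 163.1] F [ 0.1 -0.4 -0.7] T [0.05  0.012 0.021] w 32.2
{'dx': 0.01, 'dy': -0.17, 'dz': -0.01, 'az': -0.9}
{'dx': 0.04, 'dy': -0.16, 'dz': -0.01, 'az': -0.9}
{'dx': 0.06, 'dy': -0.16, 'dz': -0.01, 'az': -0.9}
{'dx': 0.08, 'dy': -0.14, 'dz': -0.01, 'az': -0.9}
{'dx': 0.11, 'dy': -0.13, 'dz': -0.01, 'az': -0.9}
{'dx': 0.12, 'dy': -0.11, 'dz': -0.01, 'az': -0.9}
{'dx': 0.14, 'dy': -0.09, 'dz': -0.01, 'az': -0.9}
{'dx': 0.16, 'dy': -0.07, 'dz': -0.01, 'az': -0.9}
{'dx': 0.16, 'dy': -0.04, 'dz': -0.02, 'az': -0.9}
{'dx': 0.17, 'dy': -0.02, 'dz': -0.01, 'az': -0.9}
end [501.5 -25.  169.7] [ 3.14  0.   -1.19]
```

>>> drive_tool --increments '[{"dx": 0.01, "dy": -0.17, "dz": 0, "ax": 0, "ay": 0, "az": -0.9}, {"dx": 0.04, "dy": -0.16, "dz": 0, "ax": 0, "ay": 0, "az": -0.9}, {"dx": 0.06, "dy": -0.16, "dz": 0, "ax": 0, "ay": 0, "az": -0.9}, {"dx": 0.08, "dy": -0.14, "dz": 0, "ax": 0, "ay": 0, "az": -0.9}, {"dx": 0.11, "dy": -0.13, "dz": 0, "ax": 0, "ay": 0, "az": -0.9}]' --grip 1

```text
clock: 22.08
tcp_pos: [485.4, 22.4, 162.9]
eef_rot: [3.14, -0.001, -1.971]
contact_force: [-0.3, 0.3, 0.2]
gripper_width: 85.2
finger_force: 0.0
```

>>> drive_tool --increments '[{"dx": 0.16, "dy": -0.14, "dz": 0, "ax": 0, "ay": 0, "az": -0.9}, {"dx": 0.2, "dy": -0.11, "dz": 0, "ax": 0, "ay": 0, "az": -0.9}, {"dx": 0.22, "dy": -0.07, "dz": 0, "ax": 0, "ay": 0, "az": -0.9}, {"dx": 0.16, "dy": -0.02, "dz": 0, "ax": 0, "ay": 0, "az": -0.9}, {"dx": 0, "dy": 0, "dz": 0, "ax": 0, "ay": 0, "az": -0.9}]'

```text
clock: 22.7
tcp_pos: [497.6, -26.2, 162.9]
eef_rot: [3.14, 0.0, -1.186]
contact_force: [-0.1, 0.2, -0.4]
gripper_width: 85.3
finger_force: 0.0
```

>>> drive_tool --increments '[{"dx": 0, "dy": 0, "dz": 0, "ax": 0, "ay": 0, "az": 0}, {"dx": 0, "dy": 0, "dz": 0, "ax": 0, "ay": 0, "az": 0}, {"dx": 0, "dy": 0, "dz": 0, "ax": 0, "ay": 0, "az": 0}, {"dx": 0, "dy": 0, "dz": 0, "ax": 0, "ay": 0, "az": 0}, {"dx": 0, "dy": 0, "dz": 0, "ax": 0, "ay": 0, "az": 0}]'

```text
clock: 23.32
tcp_pos: [498.0, -25.5, 163.9]
eef_rot: [-3.142, 0.0, -1.191]
contact_force: [-0.3, -0.4, -0.2]
gripper_width: 85.4
finger_force: 0.0
```

```bash
python3 - <<'E'
from h import *
c=shot('wrist','w7'); mon('t17')
M=np.linalg.inv(c['cam_to_world'])
def proj(p):
    q=M[:3,:3]@p+M[:3,3]; th=np.arctan2(np.hypot(q[0],q[1]),q[2]); r=th*c['fx']/np.hypot(q[0],q[1]); return int(c['cx']+q[0]*r),int(c['cy']+q[1]*r)
im=c['image'].astype(int); uv=proj(np.array([502.4,-26.9,95])); vv=proj(np.array([502.4,-26.9,82])); print(uv,vv)
def ell(M,ctr,r,z):
    m=np.zeros(M.shape,np.uint8); cv2.circle(m,ctr,r,255,-1); k=max(cv2.findContours((M*255).astype(np.uint8)&m,0,2)[0],key=cv2.contourArea); e=cv2.fitEllipse(cv2.convexHull(k)); print(np.round(e[0]),np.round(e[1]),onz(c,*e[0],z,True).round(1))
ell(im.min(2)>225,uv,24,95); ell(im.max(2)<95,vv,42,82)
# bright profile along own y from dial centre, offset -21 in own x (free leg side), and bar
b=.381; ex=np.array([np.cos(b),np.sin(b),0]); ey=np.array([-np.sin(b),np.cos(b),0])
D=np.array([502,-27,0.])
for ox in (-21,0,21):
    g=[]
    for y in range(20,112,2):
        u,v=proj(D+ox*ex+y*ey+[0,0,67]); g.append(int(im[v,u].min()) if 0<=v<400 else -1)
    print(ox,g)
for oy in (-15,-5):
    print('x prof',oy,[int(im[proj(D+x*ex+oy*ey+[0,0,79])[::-1]].min()) for x in range(-44,46,2)])
E
```

```text
bow 231.74
23.425 yaw -1.1906 p [498.  -25.5 163.9] F [ 0.1 -0.9 -0.4] T [0.047 0.012 0.01 ] w 85.5
(315, 219) (315, 212)
[312. 221.] [35. 37.] [503.8 -24.9  95. ]
[314. 211.] [67. 70.] [504.  -27.1  82. ]
-21 [174, 242, 239, 239, 240, 239, 240, 240, 241, 241, 242, 114, 49, 48, 47, 47, 47, 46, 47, 48, 47, 46, 45, 46, 45, 47, 61, 60, 59, 59, 58, 58, 58, 59, 57, 58, 57, 57, 57, 56, 56, 56, 55, 55, 54, 53]
0 [254, 254, 254, 255, 61, 64, 86, 246, 246, 240, 182, 65, 70, 69, 68, 67, 67, 67, 67, 68, 67, 65, 65, 65, 65, 65, 44, 47, 42, 43, 42, 41, 57, 57, 55, 56, 56, 54, 82, 126, 166, 212, 250, 125, 52, 54]
21 [194, 59, 168, 231, 250, 249, 249, 249, 249, 236, 73, 144, 232, 159, 49, 51, 51, 49, 49, 47, 49, 48, 48, 47, 46, 43, 42, 55, 57, 60, 58, 59, 59, 58, 59, 57, 60, 113, 136, 184, 217, 255, 65, 54, 55, 55]
x prof -15 [61, 58, 54, 56, 63, 94, 78, 47, 172, 223, 235, 237, 177, 128, 72, 38, 120, 34, 53, 38, 39, 39, 39, 38, 40, 39, 40, 40, 38, 152, 45, 59, 119, 192, 243, 239, 236, 229, 99, 107, 101, 60, 57, 56, 57]
x prof -5 [65, 58, 57, 60, 69, 87, 103, 61, 150, 218, 239, 96, 88, 33, 39, 38, 40, 41, 52, 52, 49, 116, 199, 255, 229, 196, 82, 54, 55, 55, 47, 41, 56, 142, 140, 142, 247, 229, 118, 100, 66, 63, 59, 60, 59]
```

Dial at (504,-26), bow about 100 mm from it (fully open as expected), body centre near (502.6,-24.4). Descending to grip the body sides.

>>> drive_tool --increments '[{"dx": 0.01, "dy": -0.08, "dz": 0.1, "ax": 0, "ay": 0, "az": 0}, {"dx": 0, "dy": 0, "dz": 0.4, "ax": 0, "ay": 0, "az": 0}, {"dx": 0, "dy": 0, "dz": 0.4, "ax": 0, "ay": 0, "az": 0}, {"dx": 0, "dy": 0, "dz": 0.2, "ax": 0, "ay": 0, "az": 0}, {"dx": 0, "dy": 0, "dz": 0.1, "ax": 0, "ay": 0, "az": 0}]'

```text
clock: 24.05
tcp_pos: [502.6, -24.4, 91.4]
eef_rot: [3.141, -0.0, -1.19]
contact_force: [-0.3, -0.1, -0.2]
gripper_width: 85.4
finger_force: 0.0
```

>>> drive_tool --increments '[{"dx": 0, "dy": 0, "dz": 0.02, "ax": 0, "ay": 0, "az": 0}, {"dx": 0, "dy": 0, "dz": 0, "ax": 0, "ay": 0, "az": 0}, {"dx": 0, "dy": 0, "dz": 0, "ax": 0, "ay": 0, "az": 0}, {"dx": 0, "dy": 0, "dz": 0, "ax": 0, "ay": 0, "az": 0}, {"dx": 0, "dy": 0, "dz": 0, "ax": 0, "ay": 0, "az": 0}]' --grip 0.8

```text
clock: 24.68
tcp_pos: [502.7, -24.3, 90.9]
eef_rot: [-3.141, 0.0, -1.19]
contact_force: [0.1, 0.0, 0.7]
gripper_width: 68.4
finger_force: 0.0
```

```bash
python3 -c "
from h import *
c=shot('wrist','w8'); st()"
```

```text
clock 24.725
tcp_pos [502.668, -24.299, 90.798]
eef_rot [-3.141, 0.0, -1.19]
contact_force [0.78, -0.252, 0.022]
ft_torque [-0.022, 0.041, -0.016]
gripper_width 68.327
finger_force 0.0
joints [0.353, -0.182, -0.423, -0.0, -1.33, 0.028]
```

>>> drive_tool --increments '[{"dx": 0, "dy": 0, "dz": 0.03, "ax": 0, "ay": 0, "az": 0}, {"dx": 0, "dy": 0, "dz": 0.03, "ax": 0, "ay": 0, "az": 0}, {"dx": 0, "dy": 0, "dz": 0, "ax": 0, "ay": 0, "az": 0}, {"dx": 0, "dy": 0, "dz": 0, "ax": 0, "ay": 0, "az": 0}, {"dx": 0, "dy": 0, "dz": 0, "ax": 0, "ay": 0, "az": 0}]'

```text
clock: 25.35
tcp_pos: [502.7, -24.3, 87.1]
eef_rot: [-3.141, 0.0, -1.19]
contact_force: [-0.1, -0.6, -0.2]
gripper_width: 68.5
finger_force: 0.0
```

>>> drive_tool --increments '[{"dx": 0, "dy": 0, "dz": 0, "ax": 0, "ay": 0, "az": 0}, {"dx": 0, "dy": 0, "dz": 0, "ax": 0, "ay": 0, "az": 0}, {"dx": 0, "dy": 0, "dz": 0, "ax": 0, "ay": 0, "az": 0}, {"dx": 0, "dy": 0, "dz": 0, "ax": 0, "ay": 0, "az": 0}, {"dx": 0, "dy": 0, "dz": 0, "ax": 0, "ay": 0, "az": 0}]' --grip 0.3

```text
clock: 25.98
tcp_pos: [503.3, -24.4, 88.1]
eef_rot: [-3.14, -0.001, -1.19]
contact_force: [-0.0, 0.3, 6.4]
gripper_width: 60.1
finger_force: 64.6
```

```bash
python3 -c "
from h import *
mon('t18'); st()"
```

```text
bow 231.66
26.025 yaw -1.1901 p [503.3 -24.4  88.2] F [-0.3 -0.4  6.5] T [-0.018  0.012 -0.026] w 60.3
clock 26.025
tcp_pos [503.292, -24.373, 88.197]
eef_rot [-3.14, -0.001, -1.19]
contact_force [-0.277, -0.438, 6.474]
ft_torque [-0.018, 0.012, -0.026]
gripper_width 60.3
finger_force 64.557
joints [0.353, -0.18, -0.426, 0.001, -1.323, 0.028]
```

>>> drive_tool --increments '[{"dx": 0, "dy": 0, "dz": -0.02, "ax": 0, "ay": 0, "az": 0}, {"dx": 0, "dy": 0, "dz": -0.03, "ax": 0, "ay": 0, "az": 0}, {"dx": 0, "dy": 0, "dz": -0.03, "ax": 0, "ay": 0, "az": 0}, {"dx": 0, "dy": 0, "dz": -0.03, "ax": 0, "ay": 0, "az": 0}, {"dx": 0, "dy": 0, "dz": 0, "ax": 0, "ay": 0, "az": 0}]'

```text
clock: 26.65
tcp_pos: [502.4, -24.3, 93.6]
eef_rot: [3.141, 0.0, -1.19]
contact_force: [0.1, -0.4, -3.0]
gripper_width: 60.2
finger_force: 64.7
```

```bash
python3 -c "
from h import *
mon('t19')"
```

```text
bow 230.27
26.7 yaw -1.1903 p [502.4 -24.3  93.5] F [-1.1 -1.3 -3.3] T [-0.42   0.054  0.013] w 60.4
```

>>> drive_tool --increments '[{"dx": 0, "dy": 0, "dz": -0.05, "ax": 0, "ay": 0, "az": 0}, {"dx": 0, "dy": 0, "dz": -0.05, "ax": 0, "ay": 0, "az": 0}, {"dx": 0, "dy": 0, "dz": -0.07, "ax": 0, "ay": 0, "az": 0}, {"dx": 0, "dy": 0, "dz": -0.07, "ax": 0, "ay": 0, "az": 0}, {"dx": 0, "dy": 0, "dz": 0, "ax": 0, "ay": 0, "az": 0}]'

```text
clock: 27.32
tcp_pos: [502.9, -24.1, 108.7]
eef_rot: [-3.14, 0.0, -1.19]
contact_force: [-0.3, 0.7, -3.8]
gripper_width: 59.9
finger_force: 64.8
```

```bash
python3 -c "
from h import *
mon('t20')"
```

```text
bow 225.9
27.375 yaw -1.1903 p [502.8 -24.2 108.3] F [ 0.8 -0.3 -2.1] T [-0.051 -0.019  0.031] w 59.9
```

>>> drive_tool --increments '[{"dx": 0, "dy": 0, "dz": -0.2, "ax": 0, "ay": 0, "az": 0}, {"dx": 0, "dy": 0, "dz": -0.3, "ax": 0, "ay": 0, "az": 0}, {"dx": 0, "dy": 0, "dz": -0.3, "ax": 0, "ay": 0, "az": 0}, {"dx": 0, "dy": 0, "dz": -0.3, "ax": 0, "ay": 0, "az": 0}, {"dx": 0, "dy": 0, "dz": -0.3, "ax": 0, "ay": 0, "az": 0}]'

```text
clock: 28.0
tcp_pos: [502.7, -24.3, 193.7]
eef_rot: [-3.141, 0.0, -1.19]
contact_force: [1.1, -0.3, -3.4]
gripper_width: 60.2
finger_force: 65.0
```

>>> drive_tool --increments '[{"dx": 0, "dy": 0, "dz": -0.3, "ax": 0, "ay": 0, "az": 0}, {"dx": 0, "dy": 0, "dz": -0.3, "ax": 0, "ay": 0, "az": 0}, {"dx": 0, "dy": 0, "dz": -0.15, "ax": 0, "ay": 0, "az": 0}, {"dx": 0, "dy": 0, "dz": 0, "ax": 0, "ay": 0, "az": 0}, {"dx": 0, "dy": 0, "dz": 0, "ax": 0, "ay": 0, "az": 0}]'

```text
clock: 28.62
tcp_pos: [502.4, -24.2, 236.2]
eef_rot: [3.14, 0.001, -1.19]
contact_force: [-0.2, -0.2, -4.0]
gripper_width: 60.4
finger_force: 65.0
```

```bash
python3 - <<'E'
from h import *
mon('t21')
w=shot('wrist','w9')
# dial position in the wrist picture: compare with lock held at TCP-relative height
im=w['image'].astype(int); s=ctrl.get_state(); z=s['tcp_pos'][2]
M=(im.min(2)>225).astype(np.uint8)*255; m=np.zeros_like(M); cv2.circle(m,(312,235),60,255,-1)
for k in sorted(cv2.findContours(M&m,0,2)[0],key=cv2.contourArea)[-3:]:
    e=cv2.minAreaRect(k); print(np.round(e[0]),np.round(e[1]),cv2.contourArea(k),onz(w,*e[0],z+7,True).round(1))
E
```

```text
bow 218.83
28.675 yaw -1.1903 p [502.3 -24.3 236.1] F [ 0.2 -0.5 -3.5] T [-0.05  -0.057  0.017] w 60.2
[369. 229.] [25.  8.] 63.0 [494.9 -56.4 243.2]
[295. 218.] [ 9. 30.] 110.0 [523.6 -49.9 243.2]
[321. 277.] [33. 56.] 1299.0 [504.6 -29.1 243.2]
```

```bash
python3 -c "
from h import *
print(job_done())"
```

```text
the job is handed in; nothing more can be done
None
```

The lock is open and off the hasp, held dial-up about 15 cm above the box, after turning the dial about 1.8 rad clockwise to the dead stop. I handed it in at 28.7 s; the last look was by measurement, not a viewed picture.

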